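# Rinsed sample bottle onto the slanting drying peg

## Task

On the inspection desk, take the rinsed, open sample bottle that lies on its side, tip it mouth-down and slide its neck over the slanting peg of the drying stand until the mouth rests on the collar at the peg's foot. Let go and leave it hanging there to drain; leave the capped bottle where it lies.

Things in the scene. Friction and masses are not known exactly. Their poses are not given: they have to be found in the camera images.
- bottle: open, empty white plastic bottle on its side, mouth roughly towards the robot: square body 60 x 60 x 100 mm long, 15 mm sloping shoulder, round neck 45 mm long (41 mm outside, 34 mm inside diameter, open into the body); 160 mm overall, 0.1 kg. Origin: centre of the square body's underside as it lies (the axis is 30 mm above). x: along the bottle, away from the mouth; y: across; z: up as it lies
- bottle_mouth (a point): centre of the open bottle's mouth, at the end of the neck: 110 mm along -x and 30 mm along z from the bottle's origin; same axes as the bottle
- capped_bottle: bystander: closed, part-filled bottle with the same square body, lying likewise, but with a wide ribbed screw cap (53 mm diameter, 34 mm long) over its neck; 168 mm overall. Origin and axes as for the open bottle
- peg: steel peg on a stand screwed to the desk (base plate 140 x 120 x 10 mm), leaning 45 degrees up and away from the robot: 95 mm long, 25 mm diameter for the first 45 mm, then tapering to 8 mm at the tip. Origin: on its axis at its foot, 60 mm above the desk, on the face of the 60 mm collar where the bottle's mouth rests. z: along the peg to its tip; y: level; x: away from the robot and down

How it is judged:
By the outcome, as a careful person would: the job done as asked, in the order asked, and still so for the second after the job is handed in, with the robot touching nothing.
It also fails if it takes over 35 s, if anything falls off the work surface, if the arm or the gripper's body presses on something with over 40 N, if the wrist force passes 120 N, or if a joint passes its speed limit or range.

## Robot

A 7-joint arm with a two-finger parallel gripper is mounted at the origin on the work surface. World frame = base frame: x ahead of the robot, y to its left, z up, the work surface at z = 0. Lengths are in m, angles in rad, forces in N, time in s.
With the tool pointing down it reaches from about 0.4 to 0.875 m from the base axis. Payload 6.5 kg.
Tool frame: the origin (TCP) lies midway between the tips of the shut fingers; the grasp point (between the pads) lies 19 mm behind it; z points along the fingers, y is the line along which they close (so a half turn about z gives the same grasp; the last joint's range is limited). The gripper opens to 88 mm and grips with 3 to 60 N. Pads are 18 mm wide; open, the fingers measure 123 mm over their backs; the gripper's body (75 mm by 187 mm) begins 45 mm behind the grasp point.
Start: joints at [-1.2, 0.536, -0.004, 1.538, 0.003, 1.067, -0.071], TCP at [0.275, 0.589, 0.239] pointing down, gripper open.
Joint ranges: [-2.7, 2.7], [-0.37, 2.16], [-1.27, 1.26], [0.24, 2.4], [-1.31, 4.45], [0.19, 1.91], [-2.76, 2.76]. Speed limits (rad/s): [2.39, 2.39, 3.14, 3.14, 3.14, 3.14, 3.14].

## Interface

Orientations are given as [roll, pitch, yaw] about the fixed x, y, z axes, in that order (R = Rz(yaw) Ry(pitch) Rx(roll)).
In Python, from cell import ctrl gives the robot as it stands.
- The arm moves only by the tool move_arm, never from a script. Its arguments are lists of equal length, an entry for each row: "grip": the opening, from 0 (shut) to 1 (fully open); "xyz": the shift along the tool's x, y, z in m, a list of three; "twist": the turn about the tool's z in degrees. A call has 1 to 12 rows; each row is the pose to reach, as a shift and turn from the pose commanded when the call began, along the tool's axes at that moment; what a row does not reach only later rows make up. A row lasts 1/8 s, in which the tool goes at most 62.5 mm and 10.7 degrees, less where a joint would pass 70% of its speed; a pose out of reach is approached as far as the arm can. A call with a gripper value outside its range is refused whole. The fingers move at their own pace and stop on an object; "squeeze" is the grip in N (left out, the last holds). Time passes only in rows, so rows that repeat a pose let the fingers close. It gives the time, the measured TCP pose, the force, the opening and the grip force at its end, in the units of the state.
- ctrl.get_state(): the state, without advancing time (a new reading comes with each control period).
- ctrl.grab_frame(name): name is "scene" or "top" or "wrist"; returns the picture (384x512x3 uint8, blue, green, red); there is no depth.
- ctrl.camera_model(name): a dict with "K" (3x3 intrinsics, pixels), "k1" (the pictures are not rectified: a ray, as slopes to the right and down, at radius r is drawn at 1 + k1 r^2 times it, then the intrinsics apply), "R" (3x3) and "t" (3): a world point X has camera coordinates R X + t. Camera axes: x right, y down, z forward; pixel columns grow to the right and rows downward; lengths in m; the calibration is good to about 2 mm. A picture is of the moment at which its call begins: read the wrist's pose just before it. camera_model takes no time and is no camera call; for the wrist camera it gives the pose at the moment of the call.
- ctrl.job_done(): hands the job in; it is judged then, once.
The state is a dict: "time": time; "qpos": joint angles; "qd": joint speeds; "effort": joint torques, N m; "tcp_pos": TCP position; "orientation": TCP orientation; "wrist_force": force on the tool from outside, world axes, zero at the start; "wrist_torque": the same for the moment, N m; "width": finger opening in m; "grip_force": force on a finger pad.
Only numpy, scipy, OpenCV 4.12 (cv2) and the standard library are available. Lean on these libraries where they do the work, as an engineer would, in place of code of your own. Each camera call takes 0.05 s, during which the arm holds its last target. There are 200 camera calls.

## Working session

There is one attempt and no reset: what is moved stays moved. The work goes in short steps, Python scripts to look and compute and a tool call to move; the robot and the scene stay as the last step left them, time stands still between calls to the robot, and variables do not carry over. Pictures are saved under pics/ and viewed, at most 10 in all, crops included, and the job is handed in when it is done.

Besides the shell and the picture viewer there is one more tool, called as a command line: name --pt "numbers of a row" for each row, then --argument value for the rest. move_arm: Moves the arm, as the interface text tells. Its arguments: {"type":"object","properties":{"grip":{"type":"array","items":{"type":"number"}},"xyz":{"type":"array","items":{"type":"array","items":{"type":"number"}}},"twist":{"type":"array","items":{"type":"number"}},"squeeze":{"type":"number"}},"required":["grip","xyz","twist"]}

```bash
mkdir -p pics; ls
python3 - <<'E'
from cell import ctrl
import cv2,numpy as np
s=ctrl.get_state();print(s['time'],s['tcp_pos'],s['orientation'],s['width'])
for n in ['scene','top']:
    f=ctrl.grab_frame(n);cv2.imwrite(f'pics/{n}0.png',f)
    m=ctrl.camera_model(n);print(n,np.round(m['K'],1).tolist(),m['k1'],np.round(-m['R'].T@m['t'],3))
E
```

```text
pics
0.0 [0.27474366 0.58840157 0.23785192] [-3.13984480e+00  1.66369968e-04  2.70485649e+00] 0.0880487422045291
scene [[474.8, 0.0, 253.7], [0.0, 474.8, 189.8], [0.0, 0.0, 1.0]] -0.09913937754500027 [0.864 0.586 0.716]
top [[438.5, 0.0, 254.8], [0.0, 438.5, 189.9], [0.0, 0.0, 1.0]] 0.014687612915840828 [0.425 0.007 0.81 ]
```

View pics/top0.png

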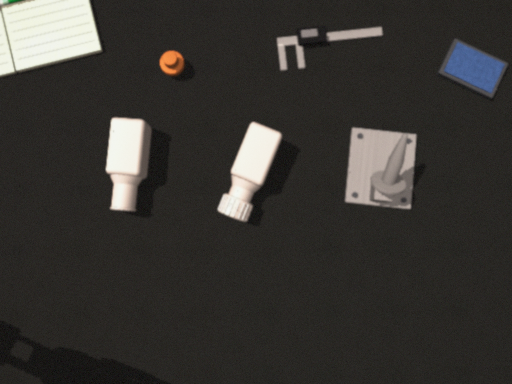

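View pics/scene0.png

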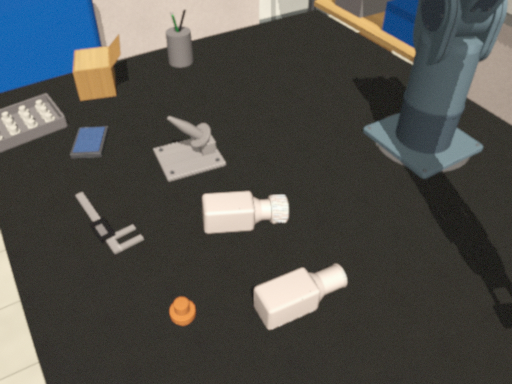

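```bash
cat > h.py <<'E'
import cv2,numpy as np
from cell import ctrl
def ray(n,px,m=None):
    m=m or ctrl.camera_model(n);K=m['K']
    d=np.array([(px[0]-K[0][2])/K[0][0],(px[1]-K[1][2])/K[1][1]]);u=d.copy()
    for _ in range(20):u=d/(1+m['k1']*(u@u))
    R=np.array(m['R']);return -R.T@np.array(m['t']),R.T@np.array([u[0],u[1],1])
def onz(n,px,z,m=None):
    c,d=ray(n,px,m);return c+d*(z-c[2])/d[2]
def tri(p1,p2,n1='top',n2='scene'):
    a,u=ray(n1,p1);b,v=ray(n2,p2);u/=np.linalg.norm(u);v/=np.linalg.norm(v)
    s=np.linalg.lstsq(np.c_[u,-v],b-a,rcond=None)[0];p,q=a+s[0]*u,b+s[1]*v
    return (p+q)/2,np.linalg.norm(p-q)
E
python3 - <<'E'
import cv2,numpy as np
t=cv2.imread('pics/top0.png');s=cv2.imread('pics/scene0.png')
r=lambda im,x,y,w,h,k:cv2.resize(im[y:y+h,x:x+w],None,fx=k,fy=k,interpolation=cv2.INTER_CUBIC)
a=r(t,95,110,66,110,5);b=r(t,340,120,84,110,5)   # 330x550, 420x550
cv2.imwrite('pics/c1.png',np.hstack([a,b]))
c=r(s,245,255,110,80,4);d=r(s,145,105,85,80,4)
cv2.imwrite('pics/c2.png',np.hstack([c,d]))
E
```

```text
(no output)
```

View pics/c1.png

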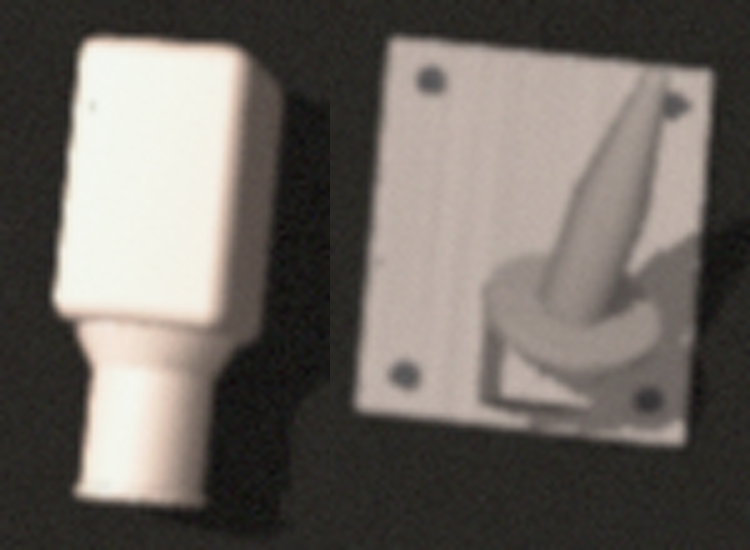

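View pics/c2.png

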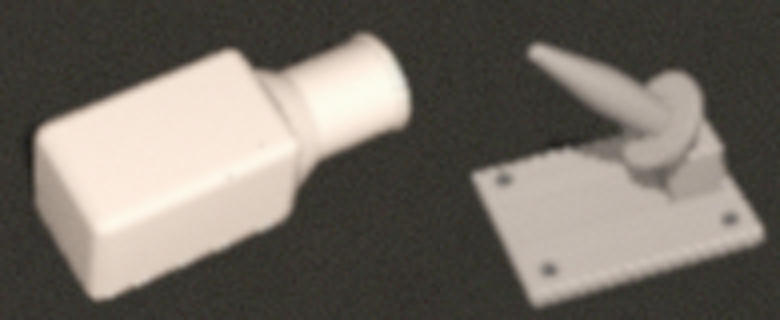

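Run:
```python
from h import *
A=lambda x,y:(95+x/5-.4,110+y/5-.4); B=lambda x,y:(340+(x-330)/5-.4,120+y/5-.4)
C=lambda x,y:(245+x/4-.4,255+y/4-.4); D=lambda x,y:(145+(x-440)/4-.4,105+y/4-.4)
np.set_printoptions(precision=4,suppress=True)
def face(P,nm):
    P=np.array(P);d=(P[0]+P[1]-P[2]-P[3])[:2];print(nm,P[:,:2].tolist(),'c',P.mean(0),'yaw',np.degrees(np.arctan2(d[1],d[0])))
face([onz('top',A(*p),.06) for p in [(79,36),(247,46),(220,320),(53,311)]],'bottle top')
face([onz('scene',C(*p),.06) for p in [(36,130),(97,232),(298,148),(233,48)]],'bottle scene')
print('mouth',onz('top',A(140.5,500),.03))
P=[onz('top',B(*p),.01) for p in [(388,38),(714,70),(685,445),(355,410)]]
face(P,'base top')
print('base scene',[onz('scene',D(*p),.01) for p in [(473,178),(535,301),(765,235)]])
f=tri(B(577,308),D(665,122));t=tri(B(657,68),D(534,50));print('foot',f,'tip',t,t[0]-f[0])
print('foot z.06',onz('top',B(577,308),.06),onz('scene',D(665,122),.06));print('tip z.127',onz('top',B(657,68),.127),onz('scene',D(534,50),.127))
```

```text
bottle top [[0.6207838379083739, 0.2482056793145996], [0.6168650713596263, 0.19017469102652468], [0.5211508848539481, 0.19835416920476487], [0.5247718005774384, 0.25539570374578846]] c [0.5709 0.223  0.06  ] yaw -4.58324648901034
bottle scene [[0.6185421111977168, 0.19431751159776744], [0.6233919266836264, 0.2487322605054978], [0.5307495147784631, 0.2583192261220754], [0.5235063049071889, 0.20205470297058437]] c [0.574  0.2259 0.06  ] yaw -5.273900126044116
mouth [0.461  0.2332 0.03  ]
base top [[0.6107004830883356, -0.18156680687435786], [0.5974851789700215, -0.30216888285481575], [0.4585024984248051, -0.2856622282307512], [0.4724776612267213, -0.16540472275181825]] c [ 0.5348 -0.2337  0.01  ] yaw -6.721319799715984
base scene [array([ 0.5999, -0.298 ,  0.01  ]), array([ 0.6129, -0.1774,  0.01  ]), array([ 0.4756, -0.1613,  0.01  ])]
foot (array([ 0.5029, -0.2321,  0.0568]), np.float64(0.0035361988488494655)) tip (array([ 0.5725, -0.2384,  0.1277]), np.float64(0.0009192851523789245)) [ 0.0697 -0.0063  0.071 ]
foot z.06 [ 0.5039 -0.2322  0.06  ] [ 0.5035 -0.2265  0.06  ]
tip z.127 [ 0.5731 -0.239   0.127 ] [ 0.5719 -0.2389  0.127 ]
```

move_arm --grip '[1, 1, 1, 1, 1, 1, 1, 1, 1, 1, 1, 1]' --pt "-0.04 -0.017 0" --pt "-0.08 -0.034 0" --pt "-0.12 -0.052 0" --pt "-0.16 -0.069 0" --pt "-0.2 -0.086 0" --pt "-0.24 -0.103 0" --pt "-0.28 -0.121 0" --pt "-0.32 -0.138 0" --pt "-0.36 -0.155 0" --pt "-0.4 -0.172 0" --pt "-0.435 -0.188 0" --pt "-0.45 -0.194 0" --twist '[-2, -4, -6, -8, -10, -12, -14, -16, -18, -20, -20, -20]' --squeeze 3

```text
time: 1.6
tcp_pos: [0.6018, 0.2202, 0.2383]
orientation: [-3.14, -0.0, 3.051]
wrist_force: [-0.6, 0.7, 0.3]
width: 0.0881
grip_force: 0.0
```

Run:
```python
from h import *
m=ctrl.camera_model('wrist');f=ctrl.grab_frame('wrist');cv2.imwrite('pics/w1.png',f)
s=ctrl.get_state();print(s['time'],s['tcp_pos'],s['orientation'],s['qpos'])
import pickle;pickle.dump(m,open('w1.pkl','wb'))
```

```text
1.65 [0.60251872 0.21948611 0.23833766] [-3.13992906e+00  6.13608802e-04  3.04997141e+00] [-0.4435466   0.52136947  0.03320616  1.56501115 -0.01698796  1.05578229
  1.07279713]
```

View pics/w1.png

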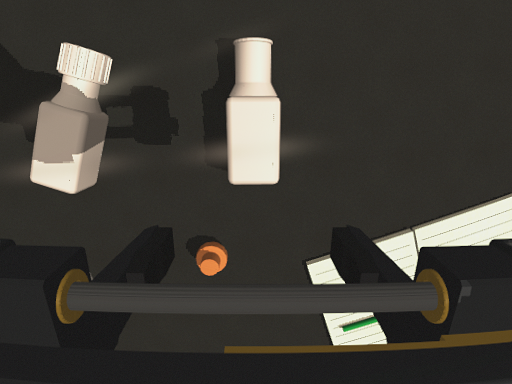

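Run:
```python
from h import *
import pickle;m=pickle.load(open('w1.pkl','rb'))
for p in [(228,98),(279,97),(279,182),(229,182)]:print(onz('wrist',p,.06,m))
print(onz('wrist',(253.5,40),.05,m))
```

```text
[0.52142259 0.20085035 0.06      ]
[0.52530755 0.25526673 0.06      ]
[0.61948816 0.24908612 0.06      ]
[0.61429054 0.19152571 0.06      ]
[0.46455731 0.2333691  0.05      ]
```

move_arm --grip '[1, 1, 1, 1, 1, 1, 0.5, 0.5, 0.5, 0.5, 0.5]' --pt "0.003 0.002 0.05" --pt "0.003 0.002 0.1" --pt "0.003 0.002 0.15" --pt "0.003 0.002 0.2" --pt "0.003 0.002 0.226" --pt "0.003 0.002 0.226" --pt "0.003 0.002 0.226" --pt "0.003 0.002 0.226" --pt "0.003 0.002 0.226" --pt "0.003 0.002 0.226" --pt "0.003 0.002 0.226" --twist '[0, 0, 0, 0, 0, 0, 0, 0, 0, 0, 0]' --squeeze 3

```text
time: 3.02
tcp_pos: [0.5986, 0.2253, 0.0135]
orientation: [3.141, 0.001, 3.054]
wrist_force: [-0.0, -0.2, 4.2]
width: 0.0602
grip_force: 3.0
```

move_arm --grip '[0.5, 0.5, 0.5, 0.5, 0.5, 0.5, 0.5, 0.5, 0.5, 0.5, 0.5, 0.5]' --pt "0.002 0 -0.007" --pt "0.006 0 -0.014" --pt "0.01 0 -0.025" --pt "0.015 0 -0.036" --pt "0.021 0 -0.046" --pt "0.028 0 -0.056" --pt "0.035 0 -0.063" --pt "0.042 0 -0.07" --pt "0.048 0 -0.075" --pt "0.055 0 -0.08" --pt "0.055 0 -0.08" --pt "0.055 0 -0.08" --twist '[0, 0, 0, 0, 0, 0, 0, 0, 0, 0, 0, 0]' --squeeze 3

```text
time: 4.53
tcp_pos: [0.5432, 0.2298, 0.0926]
orientation: [-3.141, 0.0, 3.054]
wrist_force: [-0.6, 0.0, -1.2]
width: 0.0601
grip_force: 3.0
```

Run:
```python
from h import *
f=ctrl.grab_frame('scene');g=ctrl.grab_frame('wrist')
cv2.imwrite('pics/s2.png',np.hstack([cv2.resize(f[200:384,190:440],None,fx=1.6,fy=1.6),cv2.resize(g,(393,294))]))
```

```text
(no output)
```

View pics/s2.png

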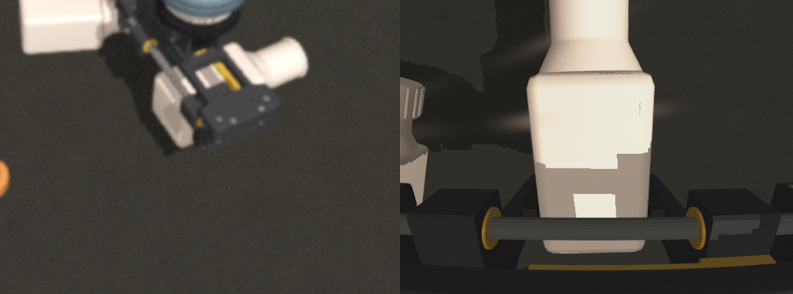

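move_arm --grip '[0.5, 0.5, 0.5, 0.68, 0.68, 0.68, 0.68]' --pt "-0.01 0 0.02" --pt "-0.02 0 0.04" --pt "-0.025 0 0.045" --pt "-0.025 0 0.045" --pt "-0.025 0 0.045" --pt "-0.025 0 0.045" --pt "-0.025 0 0.045" --twist '[0, 0, 0, 0, 0, 0, 0]' --squeeze 3

```text
time: 5.5
tcp_pos: [0.568, 0.2279, 0.0482]
orientation: [3.141, 0.0, 3.054]
wrist_force: [-1.0, 0.7, -0.9]
width: 0.0598
grip_force: 3.0
```

Run:
```python
from h import *
for k in range(3):
    f=ctrl.grab_frame('scene');s=ctrl.get_state();print(s['width'],s['grip_force'],s['wrist_force'],s['wrist_torque'])
```

```text
0.0600771539329512 3.0001498612909927 [-0.16339332  0.00258339 -0.22272258] [ 0.0539411  -0.03366036  0.0408055 ]
0.060011032019168714 3.000124862701341 [ 0.54468331 -0.65054146 -0.07631166] [ 0.03544816 -0.00461942 -0.01802947]
0.060301208218320856 3.0001058219204424 [-0.01394681 -0.84635059 -1.16356415] [ 0.03767551 -0.00031501  0.01362699]
```

move_arm --grip '[0.5, 0.5, 0.5, 0.5, 0.5, 0.5, 0.5, 0.5]' --pt "0 0 -0.06" --pt "0 0 -0.06" --pt "0 0 -0.03" --pt "0 0 0" --pt "0 0 0" --pt "0 0 -0.06" --pt "0 0 -0.06" --pt "0 0 -0.06" --twist '[0, 0, 0, 0, 0, 0, 0, 0]' --squeeze 3

```text
time: 6.65
tcp_pos: [0.5682, 0.2278, 0.1085]
orientation: [3.141, 0.001, 3.054]
wrist_force: [-1.0, -0.4, -1.1]
width: 0.0601
grip_force: 3.0
```

Run:
```python
from h import *
f=ctrl.grab_frame('scene');g=ctrl.grab_frame('wrist');t=ctrl.grab_frame('top');s=ctrl.get_state();print(s['tcp_pos'],s['time'])
cv2.imwrite('pics/s3.png',np.hstack([cv2.resize(f[200:384,190:440],None,fx=1.6,fy=1.6),cv2.resize(g,(393,294))]))
```

```text
[0.56717699 0.22733343 0.10684603] 6.8
```

View pics/s3.png

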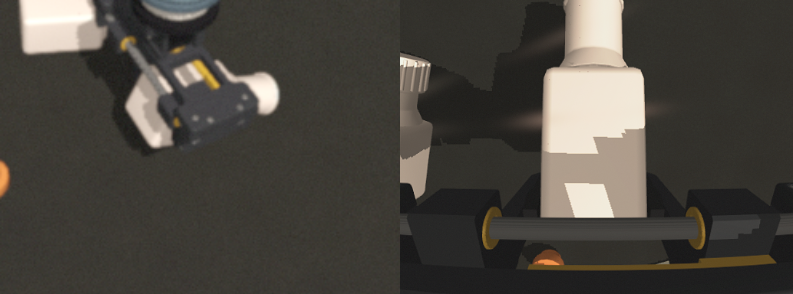

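```bash
cat > tilt.py <<'E'
from h import *
def tilt(save=None):
    m=ctrl.camera_model('wrist');g=ctrl.grab_frame('wrist')
    if save:cv2.imwrite(save,g)
    b=(cv2.GaussianBlur(g,(3,3),0).min(2)>85)
    P=[];W=[]
    for y in range(0,283,3):
        xs=np.flatnonzero(~b[y,:250]);l=xs.max() if len(xs) else 0
        xs=np.flatnonzero(~b[y,256:]);r=256+xs.min() if len(xs) else 511
        if r-l<40 or l==0 or r==511: continue
        W.append((y,l,r))
        c,u=ray('wrist',(l+.5,y),m);_,v=ray('wrist',(r-.5,y),m)
        k=.06/np.linalg.norm(u-v)   # rays have unit camera depth
        P.append((y,r-l,*(c+k*(u+v)/2)))
    P=np.array(P);np.set_printoptions(precision=3,suppress=True)
    print(P[::4])
    return P
if __name__=='__main__':
    m=ctrl.camera_model('wrist');print(m['K'][0][0],-np.array(m['R']).T@m['t'],m['R'][2]);tilt();s=ctrl.get_state();print(s['tcp_pos'],s['time'])
E
python3 tilt.py
```

```text
291.33303668674523 [0.49234213 0.23334826 0.25300406] [ 0.28889139 -0.02612129 -0.95700546]
[[  0.     78.      0.415   0.24    0.   ]
 [ 12.     77.      0.424   0.24   -0.001]
 [ 24.     74.      0.43    0.239  -0.01 ]
 [ 36.     75.      0.441   0.238  -0.004]
 [ 48.     76.      0.451   0.237   0.001]
 [ 60.     76.      0.46    0.236   0.003]
 [ 72.     76.      0.47    0.235   0.006]
 [ 84.     86.      0.48    0.234   0.037]
 [ 96.    128.      0.49    0.233   0.11 ]
 [108.    132.      0.495   0.233   0.116]
 [120.    133.      0.5     0.233   0.118]
 [132.    134.      0.506   0.232   0.121]
 [144.    135.      0.511   0.232   0.123]
 [156.    136.      0.516   0.231   0.125]
 [168.    135.      0.521   0.231   0.126]
 [180.    136.      0.526   0.23    0.128]
 [192.    136.      0.531   0.23    0.13 ]
 [204.    136.      0.536   0.229   0.132]
 [216.    137.      0.541   0.229   0.134]
 [228.    137.      0.546   0.228   0.136]
 [240.    138.      0.55    0.228   0.138]
 [252.    138.      0.555   0.228   0.14 ]
 [264.    138.      0.56    0.227   0.141]
 [276.    138.      0.565   0.227   0.143]]
[0.567 0.227 0.107] 6.85
```

move_arm --grip '[0.5, 0.5, 0.5, 0.5, 0.5, 0.5, 0.5, 0.5]' --pt "0 0 -0.06" --pt "0 0 -0.06" --pt "0 0 -0.03" --pt "0 0 0" --pt "0 0 0" --pt "0 0 -0.06" --pt "0 0 -0.06" --pt "0 0 -0.06" --twist '[0, 0, 0, 0, 0, 0, 0, 0]' --squeeze 3

```text
time: 7.85
tcp_pos: [0.568, 0.2277, 0.1682]
orientation: [3.141, 0.001, 3.054]
wrist_force: [-0.3, -0.6, -0.9]
width: 0.06
grip_force: 3.0
```

```bash
python3 tilt.py | tail -18
```

```text
[ 84.     66.      0.478   0.235   0.031]
 [ 96.     94.      0.49    0.234   0.119]
 [108.    115.      0.496   0.234   0.156]
 [120.    118.      0.502   0.233   0.162]
 [132.    120.      0.508   0.232   0.166]
 [144.    122.      0.513   0.232   0.17 ]
 [156.    123.      0.519   0.231   0.173]
 [168.    125.      0.524   0.231   0.177]
 [180.    126.      0.529   0.23    0.18 ]
 [192.    128.      0.534   0.23    0.183]
 [204.    130.      0.539   0.23    0.187]
 [216.    132.      0.543   0.229   0.191]
 [228.    133.      0.548   0.229   0.193]
 [240.    135.      0.552   0.228   0.197]
 [252.    136.      0.557   0.228   0.199]
 [264.    138.      0.561   0.228   0.203]
 [276.    140.      0.565   0.227   0.206]]
[0.567 0.228 0.167] 7.9
```

move_arm --grip '[0.5, 0.5, 0.5, 0.5, 0.5, 0.5, 0.5, 0.5]' --pt "0 0 -0.06" --pt "0 0 -0.06" --pt "0 0 -0.03" --pt "0 0 0" --pt "0 0 0" --pt "0 0 -0.06" --pt "0 0 -0.06" --pt "0 0 -0.06" --twist '[0, 0, 0, 0, 0, 0, 0, 0]' --squeeze 3

```text
time: 8.9
tcp_pos: [0.5679, 0.2277, 0.228]
orientation: [3.141, 0.0, 3.054]
wrist_force: [0.9, 0.7, 0.0]
width: 0.0596
grip_force: 3.0
```

```bash
python3 tilt.py | tail -18
```

```text
[ 81.     58.      0.473   0.235   0.051]
 [ 93.     58.      0.485   0.234   0.054]
 [105.     60.      0.497   0.233   0.068]
 [117.    106.      0.502   0.233   0.204]
 [129.    109.      0.508   0.233   0.21 ]
 [141.    112.      0.514   0.232   0.216]
 [153.    115.      0.519   0.231   0.222]
 [165.    117.      0.525   0.231   0.227]
 [177.    120.      0.53    0.23    0.232]
 [189.    123.      0.534   0.23    0.237]
 [201.    126.      0.539   0.23    0.242]
 [213.    128.      0.543   0.229   0.246]
 [225.    131.      0.547   0.229   0.251]
 [237.    134.      0.551   0.228   0.255]
 [249.    136.      0.556   0.228   0.259]
 [261.    139.      0.559   0.228   0.263]
 [273.    139.      0.564   0.227   0.265]]
[0.567 0.227 0.227] 8.95
```

move_arm --grip '[0.5, 0.5, 0.5, 0.5, 0.5, 0.5, 0.5, 0.5, 0.5, 0.5, 0.5, 0.5]' --pt "0 0 0" --pt "-0.008 -0.02 -0.01" --pt "-0.023 -0.06 -0.01" --pt "-0.041 -0.11 -0.01" --pt "-0.06 -0.16 -0.01" --pt "-0.079 -0.21 -0.01" --pt "-0.097 -0.26 -0.01" --pt "-0.116 -0.31 -0.01" --pt "-0.135 -0.36 -0.01" --pt "-0.153 -0.41 -0.01" --pt "-0.168 -0.45 -0.01" --pt "-0.175 -0.467 -0.01" --twist '[0, 0, 0, 0, 0, 1.6, 1.6, 1.6, 1.6, 1.6, 1.6, 1.6]' --squeeze 50

```text
time: 10.45
tcp_pos: [0.7, -0.2591, 0.2378]
orientation: [-3.139, -0.001, 3.021]
wrist_force: [0.4, 1.6, -0.1]
width: 0.0596
grip_force: 50.0
```

Run:
```python
from tilt import *
P=tilt('pics/w4.png');s=ctrl.get_state();print(s['tcp_pos'],s['orientation'],s['time'],s['width'])
f=ctrl.grab_frame('scene');t=ctrl.grab_frame('top')
cv2.imwrite('pics/s4.png',np.hstack([cv2.resize(f[60:220,110:250],(420,480)),cv2.resize(t[70:230,310:430],(360,480))]))
```

```text
[[  0.     64.      0.535  -0.215   0.075]
 [ 12.    104.      0.575  -0.242   0.196]
 [ 24.    103.      0.582  -0.242   0.196]
 [ 36.    103.      0.588  -0.243   0.197]
 [ 48.    102.      0.595  -0.244   0.197]
 [ 60.    102.      0.602  -0.245   0.199]
 [ 72.    100.      0.609  -0.246   0.197]
 [ 84.     59.      0.608  -0.25    0.067]
 [ 96.     59.      0.62   -0.25    0.07 ]
 [108.     96.      0.629  -0.251   0.194]
 [120.    106.      0.636  -0.252   0.214]
 [132.    110.      0.641  -0.253   0.222]
 [144.    113.      0.647  -0.253   0.228]
 [156.    116.      0.653  -0.255   0.234]
 [168.    118.      0.658  -0.255   0.238]
 [180.    121.      0.663  -0.256   0.244]
 [192.    124.      0.668  -0.256   0.249]
 [204.    126.      0.672  -0.256   0.253]
 [216.    160.      0.667  -0.25    0.282]
 [228.    132.      0.681  -0.257   0.262]
 [240.    134.      0.685  -0.258   0.266]
 [252.    137.      0.688  -0.259   0.27 ]
 [264.    140.      0.692  -0.259   0.274]
 [276.    137.      0.698  -0.26    0.273]]
[ 0.7   -0.261  0.238] [-3.137 -0.     3.02 ] 10.5 0.0595213663391573
```

View pics/s4.png

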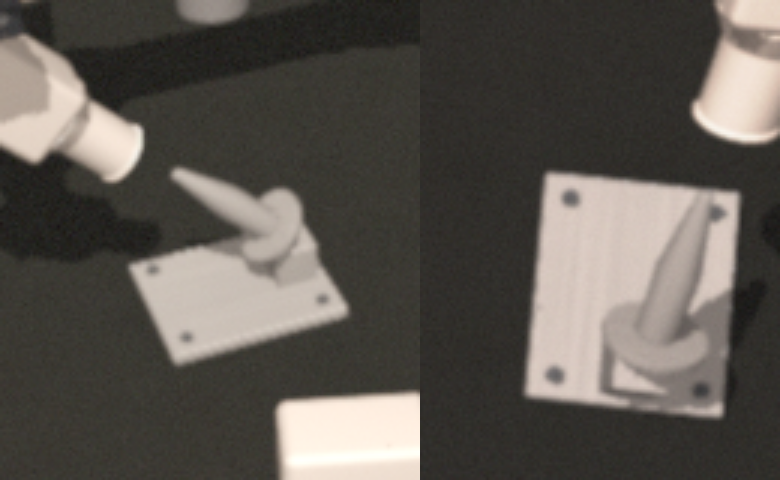

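move_arm --grip '[0.5, 0.5]' --pt "0 0 0" --pt "0 0 0" --twist '[0, 0]'

```text
time: 10.85
tcp_pos: [0.7015, -0.2514, 0.238]
orientation: [3.141, 0.0, 3.028]
wrist_force: [0.3, 0.2, -0.9]
width: 0.0597
grip_force: 50.0
```

Run:
```python
from h import *
f=ctrl.grab_frame('scene');t=ctrl.grab_frame('top')
cv2.imwrite('pics/s5.png',np.hstack([cv2.resize(f[90:170,125:225],(400,320),interpolation=2),cv2.resize(t[70:190,370:450],(400,600),interpolation=2)[:320+0] if 0 else cv2.resize(t[80:160,360:460],(400,320),interpolation=2)]))
s=ctrl.get_state();print(s['tcp_pos'],s['orientation'])
```

```text
[ 0.70147273 -0.25181113  0.23795654] [3.14127536e+00 9.77644840e-05 3.02722842e+00]
```

View pics/s5.png

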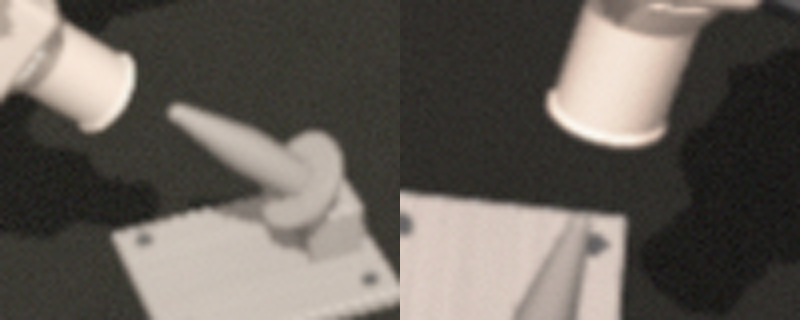

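Run:
```python
from h import *
np.set_printoptions(precision=4,suppress=True)
S=lambda x,y:(125+x/4-.4,90+y/4-.4);T=lambda x,y:(360+(x-400)/4-.4,80+y/4-.4)
m,e=tri(T(607,115),S(110,94));t,e2=tri(T(583,213),S(172,108));print(m,e,t,e2)
s=ctrl.get_state();g=s['tcp_pos']+np.array([0,0,.019]);v=g-m;L=np.linalg.norm(v)
print('bottle vec',v,L,'elev',np.degrees(np.arcsin(v[2]/L)),'yaw',np.degrees(np.arctan2(v[1],v[0])))
w=m-t;a=np.array([.7025,-.080,.707]);y=np.array([.113,.9936,0]);x=np.cross(y,a);print('mouth rel tip: along',w@a,'y',w@y,'x',w@x)
```

```text
[ 0.6062 -0.2418  0.1483] 0.0022885688512071416 [ 0.5731 -0.2387  0.1289] 0.0003026763955213115
bottle vec [ 0.0953 -0.01    0.1086] 0.14481333053173936 elev 48.589120687306554 yaw -5.987239806767583
mouth rel tip: along 0.03726762188611515 y 0.0006907472874875761 x 0.009771428787942781
```

move_arm --grip '[0.5, 0.5, 0.5, 0.5, 0.5, 0.5, 0.5, 0.5]' --pt "0.007 0 -0.007" --pt "0.014 0 0" --pt "0.021 0 0.007" --pt "0.028 0 0.014" --pt "0.035 0 0.021" --pt "0.042 0 0.028" --pt "0.046 0 0.032" --pt "0.046 0 0.032" --twist '[0, 0, 0, 0, 0, 0, 0, 0]'

```text
time: 11.95
tcp_pos: [0.6554, -0.2475, 0.2055]
orientation: [3.141, -0.0, 3.026]
wrist_force: [1.0, -0.3, -0.6]
width: 0.0596
grip_force: 50.0
```

Run:
```python
from h import *
f=ctrl.grab_frame('scene');t=ctrl.grab_frame('top');cv2.imwrite('pics/raw_s6.png',f);cv2.imwrite('pics/raw_t6.png',t)
s=ctrl.get_state();print(s['tcp_pos'],s['wrist_force'],s['wrist_torque'])
```

```text
[ 0.65606048 -0.24754962  0.20600895] [ 0.10765378 -0.16762161  0.02667794] [-0.00840012 -0.04210789  0.00059182]
```

move_arm --grip '[0.5, 0.5, 0.5, 0.5, 0.5, 0.5]' --pt "0.007 0 0.007" --pt "0.014 0 0.014" --pt "0.019 0 0.019" --pt "0.023 0 0.023" --pt "0.027 0 0.027" --pt "0.027 0 0.027" --twist '[0, 0, 0, 0, 0, 0]'

```text
time: 12.8
tcp_pos: [0.6285, -0.2444, 0.1784]
orientation: [3.142, -0.001, 3.026]
wrist_force: [0.1, -0.0, 0.3]
width: 0.0598
grip_force: 50.0
```

move_arm --grip '[0.5, 0.5, 0.5, 0.5, 0.5, 0.5]' --pt "0.004 0 0.004" --pt "0.009 0 0.009" --pt "0.013 0 0.013" --pt "0.017 0 0.017" --pt "0.02 0 0.02" --pt "0.02 0 0.02" --twist '[0, 0, 0, 0, 0, 0]' --squeeze 10

```text
time: 13.55
tcp_pos: [0.6087, -0.2421, 0.1585]
orientation: [3.142, -0.001, 3.026]
wrist_force: [-0.1, 0.1, -1.1]
width: 0.0597
grip_force: 10.0
```

Run:
```python
from h import *
f=ctrl.grab_frame('scene');t=ctrl.grab_frame('top')
cv2.imwrite('pics/s7.png',np.hstack([cv2.resize(f[80:180,130:230],(400,400),interpolation=2),cv2.resize(t[100:200,340:440],(400,400),interpolation=2)]))
s=ctrl.get_state();print(s['tcp_pos'],s['wrist_force'],s['wrist_torque'])
```

```text
[ 0.60920919 -0.24208675  0.15884579] [-0.41438993 -0.4945756  -1.04400199] [ 0.02190518 -0.0759784   0.04442142]
```

View pics/s7.png

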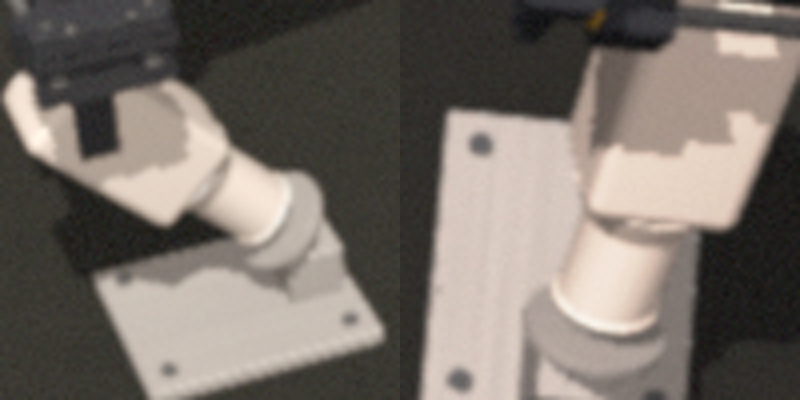

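The neck is over the peg and its rim (about (275,215) in the left crop) is a few mm short of the collar. Continue until contact.

move_arm --grip '[0.5, 0.5, 0.5, 0.5, 0.5, 0.5]' --pt "0.002 0 0.002" --pt "0.004 0 0.004" --pt "0.006 0 0.006" --pt "0.008 0 0.008" --pt "0.009 0 0.009" --pt "0.009 0 0.009" --twist '[0, 0, 0, 0, 0, 0]' --squeeze 6

```text
time: 14.4
tcp_pos: [0.6001, -0.2411, 0.1498]
orientation: [-3.142, 0.0, 3.026]
wrist_force: [0.1, -0.4, -0.4]
width: 0.0599
grip_force: 6.0
```

move_arm --grip '[0.5, 0.5, 0.5, 0.5, 0.5]' --pt "0.002 0 0.002" --pt "0.004 0 0.004" --pt "0.005 0 0.005" --pt "0.006 0 0.006" --pt "0.006 0 0.006" --twist '[0, 0, 0, 0, 0]' --squeeze 4

```text
time: 15.02
tcp_pos: [0.5942, -0.2405, 0.1438]
orientation: [-3.141, 0.0, 3.026]
wrist_force: [4.8, -1.5, 3.7]
width: 0.06
grip_force: 4.0
```

Run:
```python
from h import *
F=[]
for k in range(4):
    cv2.imwrite(f'pics/r{k}.png',ctrl.grab_frame('scene'));F.append(ctrl.get_state()['wrist_force'])
print(np.mean(F,0),ctrl.get_state()['wrist_torque'],ctrl.get_state()['tcp_pos'])
```

```text
[ 4.67774084 -0.49350437  2.833529  ] [-0.13428517 -0.9480258  -0.01311648] [ 0.59424492 -0.24047944  0.14381497]
```

move_arm --grip '[1, 1, 1, 1, 1, 1, 1, 1, 1, 1]' --pt "0 0 0" --pt "0 0 0" --pt "0 0 0" --pt "0 0 0" --pt "0 0 -0.01" --pt "0 0 -0.03" --pt "0 0 -0.06" --pt "0 0 -0.1" --pt "0 0 -0.15" --pt "0 0 -0.15" --twist '[0, 0, 0, 0, 0, 0, 0, 0, 0, 0]'

```text
time: 16.48
tcp_pos: [0.5965, -0.2416, 0.3002]
orientation: [-3.14, 0.01, 3.026]
wrist_force: [1.4, -0.9, -1.0]
width: 0.0879
grip_force: 0.0
```

Run:
```python
from h import *
np.set_printoptions(precision=4,suppress=True)
for i in range(2):
  f=ctrl.grab_frame('scene');t=ctrl.grab_frame('top')
  for n,im,(x0,y0,x1,y1) in [('scene',f,(110,40,235,185)),('top',t,(340,60,450,215))]:
    c=im[y0:y1,x0:x1].astype(int);b,g,r=c[...,0],c[...,1],c[...,2]
    mk=((r-b>22)&(r>110)).astype(np.uint8);mk=cv2.morphologyEx(mk,2,np.ones((3,3)))
    k,l,st,ce=cv2.connectedComponentsWithStats(mk);j=1+st[1:,4].argmax()
    ys,xs=np.nonzero(l==j);P=np.c_[xs+x0,ys+y0].astype(np.float32);mu,ev=cv2.PCACompute(P,None)[:2]
    q=(P-mu)@ev[0];print(n,st[j],'centroid',mu,'axis ends',P[q.argmin()],P[q.argmax()])
cv2.imwrite('pics/f.png',np.hstack([f,t]));s=ctrl.get_state();print(s['time'],s['tcp_pos'],s['wrist_force'],s['width'])
def proj(n,X):
    m=ctrl.camera_model(n);c=np.array(m['R'])@X+m['t'];u=c[:2]/c[2];u=u*(1+m['k1']*(u@u));return np.array(m['K'])[:2,:2]@u+np.array(m['K'])[:2,2]
F=np.array([.505,-.231,.06]);a=np.array([.7025,-.08,.707])
for n in ['scene','top']:print(n,'expected mouth',proj(n,F),'tail',proj(n,F+.16*a),'body mid',proj(n,F+.11*a))
```

```text
scene [  19   59   74   44 2156] centroid [[162.2226 122.5302]] axis ends [129. 116.] [202. 138.]
top [  12   22   86  104 4064] centroid [[400.1425 130.4486]] axis ends [432.  90.] [377. 180.]
scene [  18   59   75   44 2155] centroid [[162.2111 122.5452]] axis ends [128. 118.] [202. 138.]
top [  15   22   83  104 3828] centroid [[400.6225 131.1492]] axis ends [437.  95.] [378. 180.]
16.675 [ 0.5935 -0.2401  0.2931] [-0.2827  0.3983  0.202 ] 0.08831712563007599
scene expected mouth [199.3842 134.2943] tail [144.644  104.1024] body mid [162.9476 114.1873]
top expected mouth [388.3063 180.5997] tail [417.993   97.0537] body mid [407.7319 125.8819]
```

Run:
```python
from h import *
g=ctrl.grab_frame('scene')
for n,im in [('held',cv2.imread('pics/r3.png')),('free',g)]:
    c=im[95:160,150:235].astype(int);mk=((c[...,2]-c[...,0]>22)&(c[...,2]>110)).astype(np.uint8)
    mk=cv2.morphologyEx(mk,2,np.ones((3,3)));ys,xs=np.nonzero(mk)
    print(n,[ (r+95,int(xs[ys==r].max())+150) for r in range(20,56,3) if (ys==r).any()])
s=ctrl.get_state();print(s['time'],s['tcp_pos'])
```

```text
held [(115, 189), (118, 190), (121, 195), (124, 200), (127, 205), (130, 205), (133, 203), (136, 202), (139, 202), (142, 200)]
free [(115, 181), (118, 184), (121, 194), (124, 203), (127, 202), (130, 202), (133, 201), (136, 201), (139, 201), (142, 174)]
16.725 [ 0.59343346 -0.24004606  0.29274707]
```

```bash
python3 -c "
from cell import ctrl
print(ctrl.job_done())"
```

```text
the job is handed in; nothing more can be done
None
```

The open bottle now hangs mouth-down on the peg, released and steady, with the arm clear, and I handed the job in at about 17 s. The mouth met the collar before release, but the bottle then sagged roughly 10° (estimate), so it probably rests on its lower rim only; my last checks were pixel measurements. I never touched the capped bottle.

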